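Set a find on the photo plinth and hold the reflector upright for the shot

ROBOT

A 7-joint arm with a two-finger parallel gripper is mounted at the origin on the work surface. World frame = base frame: x ahead of the robot, y to its left, z up, the work surface at z = 0. Lengths are in mm, angles in rad, forces in N, time in s.
With the tool pointing down it reaches from about 400 to 875 mm from the base axis. Payload 4.4 kg.
Tool frame: the origin (TCP) lies at the very end of the fingers, on their centre line; the grasp point (between the pads) lies 19 mm behind it (ctrl.pinch_z is the z of the grasp point in the tool frame, in mm); z points along the fingers, x is the direction in which the jaws open and shut, and the axes are right-handed (so a half turn about z gives the same grasp; the last joint's range is limited). The gripper opens to 85 mm and grips with 20 to 120 N. Pads are 22 mm wide; open, the fingers measure 114 mm over their backs; the gripper's body (76 mm by 85 mm) begins 54 mm behind the grasp point. The pads swing forward as they close: fully open they stand 13 mm farther back than shut.
Start: joints at [1.087, 0.628, 0.038, 1.517, -0.027, 0.996, -0.02], TCP at [263.766, -594.092, 231.313] pointing down, gripper open.
Joint ranges: [-3.06, 3.06], [-0.37, 2.12], [-1.25, 1.32], [0.18, 2.47], [-1.1, 4.24], [0.23, 1.98], [-2.94, 2.94]. Speed limits (rad/s): [2.57, 2.57, 3.14, 3.14, 3.14, 3.14, 3.14].

INTERFACE

Orientations are given as [roll, pitch, yaw] about the fixed x, y, z axes, in that order (R = Rz(yaw) Ry(pitch) Rx(roll)).
In Python, from cell import sensors, get_image, order, ctrl gives the robot as it stands.
- The arm moves only by the tool arm_command, never from a script. Its argument "rows" is a list that holds one entry, the list of rows, each a list of 6 numbers: the shift along the tool's x, y, z in mm, then the turn, a rotation vector about the tool's x, y, z in degrees. A call has 1 to 20 rows; each row is the pose to reach, as a shift and turn from the pose commanded when the call began, along the tool's axes at that moment; what a row does not reach only later rows make up. A row lasts 1/12 s, in which the tool goes at most 41.7 mm and 7.16 degrees, less where a joint would pass 70% of its speed; a pose out of reach is approached as far as the arm can. A call with a gripper value outside its range is refused whole. "claw" is the opening, from -1 (shut) to 1 (fully open), set as the call begins (left out, the last holds). The fingers move at their own pace and stop on an object; the grip force is fixed at half the most. Time passes only in rows, so rows that repeat a pose let the fingers close. It gives the time, the measured TCP pose, the force and the opening at its end, in the units of the state.
- sensors.read_state(): the state, without advancing time (a new reading comes with each control period).
- get_image(name): name is "side" or "top"; returns a dict with "pixels" (480x640x3 uint8, red, green, blue), "z_map" (480x640 float32, mm along the optical axis (not along the pixel's ray), 0 where there is no reading), "K" (3x3 intrinsics, pixels), "k1" (the pictures are not rectified: a ray, as slopes to the right and down, at radius r is drawn at 1 + k1 r^2 times it, then the intrinsics apply), "pose" (4x4, takes a point from camera to world coordinates). Camera axes: x right, y up, looking along -z (the intrinsics and any distortion apply to the point x, -y, -z); pixel columns grow to the right and rows downward; lengths in mm; the calibration is good to about 2 mm. A picture is of the moment at which its call begins.
- order.finish_job(): hands the job in, once; it reports no verdict.
The state is a dict: "clock": time; "qpos": joint angles; "qd": joint speeds; "tau": joint torques, N m; "eef_pos": TCP position; "tool_rot": TCP orientation; "force": force on the tool from outside, world axes, zero at the start; "torque": the same for the moment, N m; "width": finger opening in mm.
Only numpy, scipy, OpenCV 4.12 (cv2) and the standard library are available. Lean on these libraries where they do the work, as an engineer would, in place of code of your own. Each camera call takes 0.05 s, during which the arm holds its last target.

TASK

Get the small terracotta jar ready for its photograph: take it from the grey finds tray and set it down, standing upright, in the middle of the round white plinth. Then swing the reflector flap on its stand up by its orange bar to the point where it stands straight up in balance, and finish while still gripping the bar there, holding the flap still so that it falls to neither side. Leave the other things (the whorl in the tray, the mug and the carton) where they are.

Things in the scene. Friction and masses are not known exactly. Their poses are not given: they have to be found in the camera images.
- jar_mid (a point): Centre (half-way up) of the loose terracotta jar: a round, solid jar, 85 mm high, 50 mm across at its widest (18 to 62 mm above its foot it is 48 to 50 mm across), foot 36 mm across, neck 38 mm, about 160 g. It stands upright in the tray; the point is 42.5 mm above its foot, z up.
- tray: Fixed grey open tray, 210 mm (own x) by 160 mm (own y), walls 28 mm high, 4 mm thick; origin under its centre, on the table. The jar stands in its -x half, the whorl in its +x half, so most room beside the jar is along the tray's own y. Tray and plinth stand either side of the stand; which is on the left varies.
- plinth_top (a point): Centre of the flat top of the fixed round plinth: black with a white top 116 mm across with tick marks, top 30 mm above the table.
- stand: Fixed dark stand: base plate 250 mm (own x) by 220 mm (own y), 12 mm thick, two hinge blocks, four thin rests with rubber ends about 105 mm up, on which the flap lies. Origin under the base's centre, on the table. The flap's hinge runs along the stand's own x, 50 mm above the origin; the flap falls towards its +y or -y.
- reflector: Hinged flap, white on its +y face, silver on the other. Origin on the hinge, mid-width; x along the hinge, z from hinge to bar. Panel 170 mm wide, 8 mm thick, 15 to 120 mm from the hinge; then an open gap of 43 mm to the bar. About 350 g, nearly frictionless: let go, it falls to either side and lies 0.8 rad from vertical. It balances with z straight up.
- bar (a point): Middle of the flap's orange grip bar: round, 14 mm thick, parallel to the hinge and 170 mm from it, 134 mm free between the two side arms. Being round it can be gripped from above at any flap angle and turns in the fingers as the flap swings. 168 mm above the table when the flap lies on a rest, 220 mm when upright.
- whorl_mid (a point): Bystander: centre of a small loose blue ceramic spindle whorl (ring) in the tray, 36 mm across, 16 mm high.
- mug: Bystander: loose white mug, 80 mm across, 90 mm high, on the table beyond the stand; origin at the centre of its underside.
- carton: Bystander: loose closed cardboard box, 110 by 80 by 45 mm high, on the table beyond the stand; origin at the centre of its underside.
Not all that is in view belongs to the job. Of the things that look like the part that bears plinth_top, the middle-sized one is meant. There is more than one size of the part that bears jar_mid; the job needs the larger.

How it is judged (in metres and radians):
On the way, in this order (a step that is already met when the one before it is completed fails the run):
1. the jar is lowered, still in the fingers, to within a few mm of the plinth's top (horizontal distance between jar_mid and plinth_top below 0.03 m and z of jar_mid in the frame of plinth_top below 0.056 m and contact force between the fingers and jar above 0.5 N), for 0.05 s.
2. the jar stands upright on the plinth, let go (horizontal distance between jar_mid and plinth_top below 0.03 m and z of jar_mid in the frame of plinth_top below 0.046 m and angle between jar_mid's own z axis and vertical below 0.12 rad and contact force between the fingers and jar below 0.1 N), for 0.2 s.
3. the flap is gripped and upright (angle between reflector's own z axis and vertical below 0.06 rad and contact force between the fingers and reflector above 2 N), for 0.2 s.
At the end, for the whole second after the job is handed in: The flap is held still in the fingers within 0.06 rad (3.4 degrees) of straight up, with at least 2 N between fingers and flap; the jar stands free and upright on the plinth with its middle within 30 mm of the plinth's; the whorl, mug and carton have not been moved (all of step 2 and all of step 3 and angular speed of reflector below 0.1 rad/s and contact force between jar and reflector below 0.1 N and z of jar_mid in the frame of plinth_top above 0.039 m and linear speed of jar below 0.03 m/s and contact force between the arm and jar below 0.1 N); the arm keeps its last pose, push and grip.
It fails at once if whorl, mug or carton moved by more than 25 mm (distance of any of whorl_mid, mug, carton from where it was at the start of the episode above 0.025 m).
It also fails if it takes over 61 s, if anything falls off the work surface, if the arm or the gripper's body presses on something with over 40 N, if the wrist force passes 120 N, or if a joint passes its speed limit or range.

## Working session

There is one attempt and no reset: what is moved stays moved. The work goes in short steps, Python scripts to look and compute and a tool call to move; the robot and the scene stay as the last step left them, time stands still between calls to the robot, and variables do not carry over. Pictures are saved under pics/ and viewed, and the job is handed in when it is done.

Besides the shell and the picture viewer there is one more tool, called after "Call:" in YAML: its name, and indented under it one key for each argument. arm_command: Moves the arm, as the interface text tells. Its arguments: {"type":"object","properties":{"rows":{"type":"array","items":{"type":"array","items":{"type":"array","items":{"type":"number"}}}},"claw":{"type":"number"}},"required":["rows"]}

```bash
ls; mkdir -p pics
cat > h.py <<'E'
import numpy as np, cv2
from cell import sensors, get_image, order, ctrl
def save(im,n): cv2.imwrite('pics/'+n+'.png', im['pixels'][:,:,::-1])
def rays(im,uv):
    uv=np.asarray(uv,float).reshape(-1,1,2)
    p=cv2.undistortPoints(uv,np.asarray(im['K'],float),np.array([im['k1'],0,0,0.]))[:,0]
    d=np.c_[p[:,0],-p[:,1],-np.ones(len(p))]
    T=np.asarray(im['pose']); return T[:3,3], d@T[:3,:3].T
def onz(im,uv,z):
    o,d=rays(im,uv); return o+d*((z-o[2])/d[:,2])[:,None]
def dep(im,uv):
    o,d=rays(im,uv); uv=np.asarray(uv).reshape(-1,2).astype(int)
    return o+d*im['z_map'][uv[:,1],uv[:,0]][:,None]
E
python3 - <<'E'
from h import *
import pickle
d={}
for n in('side','top'):
    im=get_image(n); save(im,n+'0'); d[n]=im
    print(n,im['K'],im['k1'],np.round(im['pose'],3))
pickle.dump(d,open('i0.pkl','wb'))
print(sensors.read_state(), ctrl.pinch_z)
E
```

```text
pics
side [[556.31383078   0.         314.78506125]
 [  0.         556.31383078 244.07603179]
 [  0.           0.           1.        ]] -0.08431047030482682 [[ 9.970000e-01  4.400000e-02 -6.100000e-02  4.362070e+02]
 [-7.500000e-02  6.620000e-01 -7.460000e-01 -1.004334e+03]
 [ 8.000000e-03  7.480000e-01  6.630000e-01  1.091834e+03]
 [ 0.000000e+00  0.000000e+00  0.000000e+00  1.000000e+00]]
top [[463.38358203   0.         317.57159142]
 [  0.         463.38358203 240.36535355]
 [  0.           0.           1.        ]] -0.014660447770913583 [[ 1.700000e-02  9.980000e-01 -6.500000e-02  4.551710e+02]
 [-1.000000e+00  1.600000e-02 -1.900000e-02  4.211000e+00]
 [-1.800000e-02  6.600000e-02  9.980000e-01  1.160894e+03]
 [ 0.000000e+00  0.000000e+00  0.000000e+00  1.000000e+00]]
{'clock': 0.1, 'qpos': array([ 1.08719581,  0.62924869,  0.03840087,  1.51829044, -0.02702108,
        0.99632385, -0.02002051]), 'qd': array([-1.33954975e-05, -1.20735296e-03, -6.98135769e-06, -2.49024556e-03,
        6.97296381e-04, -9.62000386e-05,  1.20458102e-03]), 'tau': array([ 2.78243999e-03, -5.64530861e+01,  1.23032201e+00, -1.93973583e+01,
        1.12221303e-02,  5.46615163e-03, -1.29763669e-05]), 'eef_pos': array([ 263.55876224, -593.53283015,  230.47627849]), 'tool_rot': array([-3.14156746e+00,  1.75438015e-03, -1.15299278e+00]), 'force': array([-0.2387686 ,  0.17742087, -0.63310969]), 'torque': array([ 0.00329734, -0.00275482, -0.00505785]), 'width': 84.97547209504297} -18.700000000000003
```

View pics/side0.png

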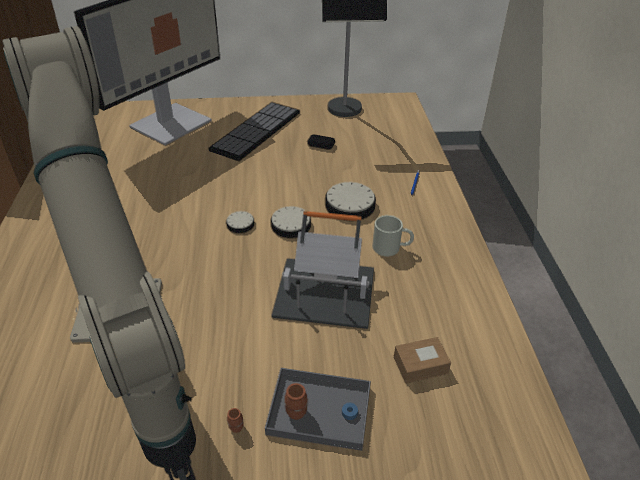

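View pics/top0.png

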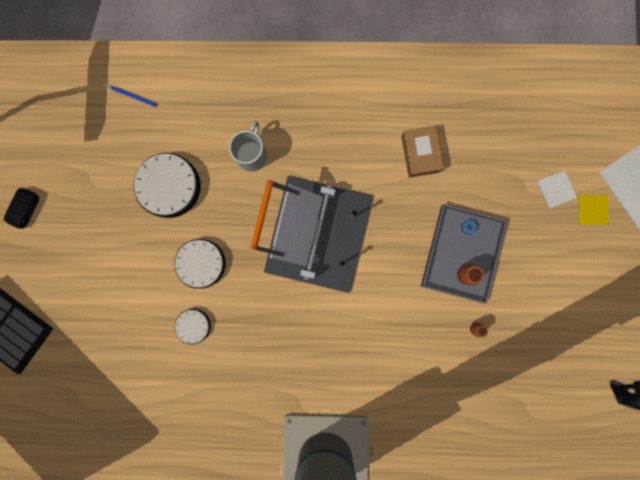

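The top view shows the tray (465,252) with the jar (470,274) and whorl (470,227), and the middle plinth (200,263). The flap lies toward the plinths, with its bar around (262,215). The small jar at (479,329) is a decoy, as are the small plinth (192,326) and the large one (167,184).

Run:
```python
from h import *
import pickle
d=pickle.load(open('i0.pkl','rb'))
def cont(m,amin=60):
    m=cv2.morphologyEx(m.astype(np.uint8)*255,cv2.MORPH_OPEN,np.ones((3,3)))
    return [c for c in cv2.findContours(m,0,1)[0] if cv2.contourArea(c)>amin]
for n in d:
    im=d[n]; hsv=cv2.cvtColor(im['pixels'],cv2.COLOR_RGB2HSV); H,S,V=[hsv[...,i].astype(int) for i in range(3)]
    print(n)
    for c in cont((H<14)&(S>140)&(V>60)):
        c2=c[:,0]; r=cv2.minAreaRect(c)
        if c2[:,1].mean()<80: continue
        print('red/orange',np.round(r[0]),np.round(r[1],1),round(r[2]), 'col',im['pixels'][int(r[0][1]),int(r[0][0])], 'dep',np.round(dep(im,[r[0]])))
        ang=np.deg2rad(r[2])
        bx=cv2.boxPoints(r); print('  box@175',np.round(onz(im,bx,175)[:,:2]).tolist() if max(r[1])>50 else '')
    for c in cont((S<70)&(V>135)):
        r=cv2.minAreaRect(c)
        if n=='side' and r[0][1]<200 : continue
        p=onz(im,c[:,0],30)[:,:2].astype(np.float32)
        cc,rad=cv2.minEnclosingCircle(p); e=cv2.fitEllipse(p) if len(p)>5 else None
        print('white',np.round(r[0]),'centre@30',np.round(cc),'diam',round(2*rad),'ell',np.round(e[0]),np.round(e[1]),'z',np.round(dep(im,[r[0]])))
    for c in cont((abs(H-105)<12)&(S>100)&(V>60),20):
        r=cv2.minAreaRect(c); print('blue',np.round(r[0]),r[1],np.round(onz(im,[r[0]],12)))
    # jar rim/silhouette
# height map in top for the flap/stand/tray/jar
im=d['top']; vv,uu=np.mgrid[0:480,0:640]
P=dep(im,np.c_[uu.ravel(),vv.ravel()]).reshape(480,640,3)
np.save('P.npy',P)
print('table z',np.round(P[360:400:10,250,2],1))
print('bar line'); 
for v in range(180,252,8): 
    u=np.arange(245,285); k=np.argmax(P[v,245:285,2]); print(v,u[k],np.round(P[v,u[k]]))
print('jar area',np.round(P[262:288:3,456:490:3,2]).astype(int))
```

```text
side
red/orange [332. 215.] [56.4  5.5] 5 col [152  88  50] dep [[575. 140. 173.]]
  box@175 [[500.0, 141.0], [502.0, 164.0], [649.0, 132.0], [645.0, 110.0]]
white [426. 353.] centre@30 [ 770. -217.] diam 55 ell [ 769. -216.] [39. 54.] z [[ 766. -225.   41.]]
white [240. 219.] centre@30 [315. 320.] diam 81 ell [315. 320.] [68. 75.] z [[313. 334.  18.]]
white [287. 218.] centre@30 [468. 317.] diam 116 ell [463. 317.] [ 92. 109.] z [[459. 325.  23.]]
blue [350. 410.] (12.0, 14.0) [[ 572. -345.   12.]]
top
red/orange [478. 330.] [13. 17.] 90 col [115  63  38] dep [[ 324. -356.   57.]]
  box@175 
red/orange [470. 274.] [18. 24.] 90 col [81 50 26] dep [[ 454. -326.   93.]]
  box@175 
white [362. 474.] centre@30 [-26. -89.] diam 28 ell [-27. -90.] [21. 25.] z [[-34. -90.  11.]]
white [310. 448.] centre@30 [32. 35.] diam 193 ell [48. 51.] [111. 164.] z [[56. 34. 91.]]
white [190. 327.] centre@30 [314. 331.] diam 81 ell [314. 331.] [78. 78.] z [[311. 335.  17.]]
white [198. 263.] centre@30 [468. 319.] diam 116 ell [468. 319.] [112. 114.] z [[469. 319.  26.]]
white [557. 189.] centre@30 [ 665
[... 350 characters left out ...]
z [[ 766. -228.   42.]]
blue [469. 226.] (13.0, 14.0) [[ 571. -349.   12.]]
table z [ 5.1 -0.8  0.8 -1.9]
bar line
180 269 [648. 130. 178.]
188 267 [631. 134. 177.]
196 265 [613. 137. 179.]
204 263 [596. 141. 178.]
212 260 [578. 147. 179.]
220 259 [561. 149. 178.]
228 258 [544. 150. 179.]
236 258 [527. 151. 175.]
244 254 [510. 158. 178.]
jar area [[ 3  6  8 11  5  3  9  3  6  4 -3  3]
 [ 3  4  7 53 68 70 70  3  5  4  2  6]
 [ 6 30 55 72 79 90 89 91 88  5  4  5]
 [ 9 43 70 74 88 90 93 90 91  5  4  4]
 [ 2 52 69 82 92 92 92 93 89 93  3  6]
 [ 5 44 69 75 91 91 91 88 90 88  6 10]
 [ 5 35 62 69 91 92 90 91 88  3  9 18]
 [ 8  5 34 62 69 80 91 86  3  5  4 23]
 [ 5  0  4  4  4  3  4  5  8  4  6 29]]
```

Run:
```python
import cv2
for n,(x,y,w,h) in {'top':(240,160,290,190)}.items():
    a=cv2.imread(f'pics/{n}0.png')[y:y+h,x:x+w]; cv2.imwrite(f'pics/{n}0c.png',cv2.resize(a,None,fx=2.7,fy=2.7,interpolation=2))
a=cv2.imread('pics/side0.png')[185:460,215:460]; cv2.imwrite('pics/side0c.png',cv2.resize(a,None,fx=2.1,fy=2.1,interpolation=2))
```

```text
(no output)
```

View pics/top0c.png

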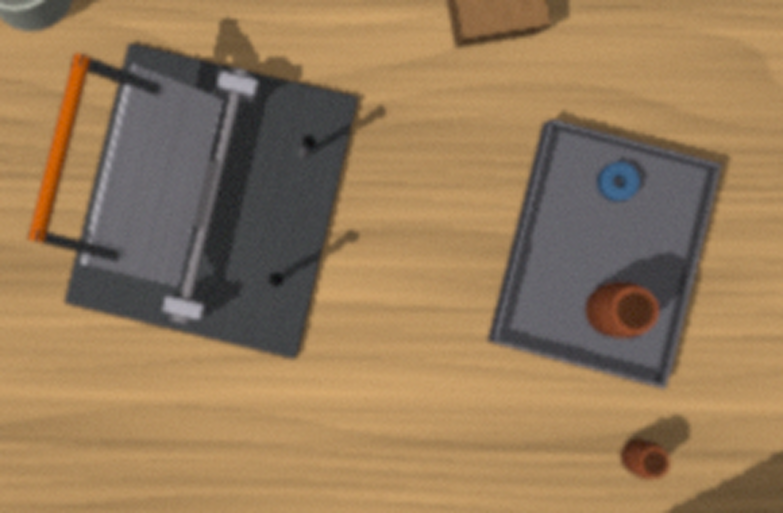

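View pics/side0c.png

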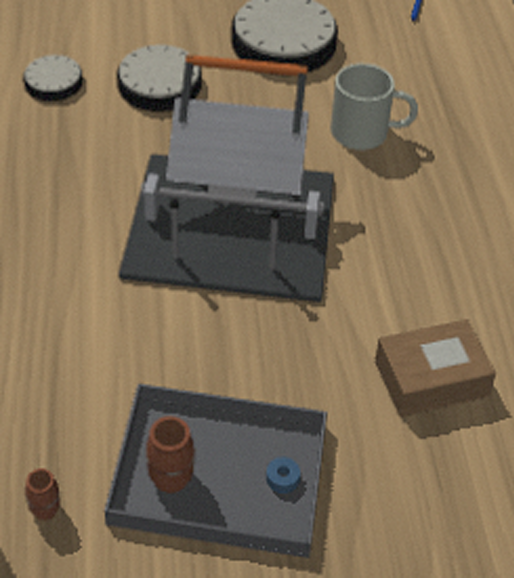

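Run:
```python
from h import *
import pickle
d=pickle.load(open('i0.pkl','rb')); P=np.load('P.npy')
# jar: top ring points
J=P[255:292,452:494].reshape(-1,3); t=J[(J[:,2]>84)&(J[:,2]<99)]
print('rim pts', t[:,:2].mean(0), t.min(0),t.max(0), cv2.minEnclosingCircle(t[:,:2].astype(np.float32)))
for n,box in {'top':(255,292,452,494),'side':(370,430,275,320)}.items():
    im=d[n]; a,b,c,e=box; hsv=cv2.cvtColor(im['pixels'],cv2.COLOR_RGB2HSV)[a:b,c:e].astype(int)
    m=((hsv[...,0]<16)&(hsv[...,1]>110)).astype(np.uint8)*255
    V=hsv[...,2]
    ct=max(cv2.findContours(m,0,1)[0],key=cv2.contourArea)[:,0]+[c,a]
    dark=((V<75)&(hsv[...,0]<16)&(hsv[...,1]>90)); dark[20 if n=='side' else 99:]=0
    ys,xs=np.nonzero(dark); r=[xs.mean()+c,ys.mean()+a]
    print(n,'contour box',cv2.boundingRect(ct),'dark c',r,len(xs),'->',onz(im,[r],89), onz(im,[r],83))
    w=onz(im,ct,89)
    # tangent-ray approach: body axis; silhouette extents
    print(' lowest/hi',ct[ct[:,1].argmax()],ct[ct[:,1].argmin()],ct[ct[:,0].argmin()],ct[ct[:,0].argmax()])
# tray mask: wall tops z~28
im=d['top']; px=im['pixels'].astype(int); hsv=cv2.cvtColor(im['pixels'],cv2.COLOR_RGB2HSV)
m=((hsv[...,1]<70)&(hsv[...,2]<125)); m[:195]=0;m[312:]=0;m[:,:412]=0;m[:,520:]=0
m=m.astype(np.uint8)*255; m=cv2.morphologyEx(m,cv2.MORPH_CLOSE,np.ones((9,9)))
ct=max(cv2.findContours(m,0,1)[0],key=cv2.contourArea)[:,0]
p=onz(im,ct,28)[:,:2].astype(np.float32); r=cv2.minAreaRect(p); print('tray',r, cv2.minAreaRect(ct))
c=np.array(r[0])
# bar line fit
B=P[175:255,240:285].reshape(-1,3); B=B[B[:,2]>166]
hs=hsv[175:255,240:285].reshape(-1,3).astype(int); 
q=P[175:255,240:285].reshape(-1,3)[(hs[:,0]<14)&(hs[:,1]>170)]; q=q[(q[:,2]>160)&(q[:,2]<190)]
vx,vy,x0,y0=cv2.fitLine(q[:,:2].astype(np.float32),2,0,.01,.01).ravel(); print('bar',q.mean(0),q[:,2].max(),'dir',vx,vy,np.degrees(np.arctan2(vy,vx)))
s=(q[:,:2]-[x0,y0])@[vx,vy]; print('extent',s.min(),s.max(),'mid',np.array([x0,y0])+np.array([vx,vy])*(s.min()+s.max())/2)
# orange contour mid by ray at z=168
mm=((hsv[...,0]<14)&(hsv[...,1]>140)).astype(np.uint8)[170:260,235:290]
ct=max(cv2.findContours(mm,0,1)[0],key=cv2.contourArea)[:,0]+[235,170]
print('bar rect@168',cv2.minAreaRect(onz(im,ct,170)[:,:2].astype(np.float32)))
# base plate
m=((hsv[...,1]<80)&(hsv[...,2]<70)); m[:160]=0;m[300:]=0;m[:,:255]=0;m[:,380:]=0
m=cv2.morphologyEx(m.astype(np.uint8)*255,cv2.MORPH_OPEN,np.ones((7,7)))
ct=np.vstack([c for c in cv2.findContours(m,0,1)[0] if cv2.contourArea(c)>100])[:,0]
print('base@12',cv2.minAreaRect(onz(im,ct,12)[:,:2].astype(np.float32)))
```

```text
rim pts [ 452.156402   -337.24174888] [ 433.04749876 -357.07292596   84.22846115] [ 472.11934738 -316.89746771   97.01177797] ((452.5828857421875, -337.8354187011719), 20.95322036743164)
top contour box (457, 265, 27, 20) dark c [np.float64(471.6666666666667), np.float64(270.43589743589746)] 39 -> [[ 461.76753596 -330.8697083    89.        ]] [[ 461.80446243 -332.74534483   83.        ]]
 lowest/hi [468 284] [465 265] [457 274] [483 276]
side contour box (285, 384, 22, 36) dark c [np.float64(295.5625), np.float64(387.4583333333333)] 48 -> [[ 453.66008932 -330.02026325   89.        ]] [[ 453.76451008 -325.98581641   83.        ]]
 lowest/hi [295 419] [291 384] [285 396] [306 409]
tray ((504.8102111816406, -331.37017822265625), (165.04444885253906, 210.5367431640625), 75.79623413085938) ((463.9717102050781, 253.1114501953125), (68.20317840576172, 86.43669128417969), 14.26451301574707)
bar [573.95651256 144.74160167 174.30852858] 179.90585216515092 dir 0.9755689 -0.2196937 -12.691044
extent -75.52807748384737 75.57709545574022 mid [573.98045317 144.7362232 ]
bar rect@168 ((574.830322265625, 144.76153564453125), (14.202011108398438, 152.76988220214844), 77.40445709228516)
base@12 ((543.7999267578125, 3.5416641235351562), (41.32634735107422, 199.6949920654297), 78.85690307617188)
```

```bash
cat >> h.py <<'E'
from scipy.spatial.transform import Rotation as R
def rel(target,yaw=None,cmd=None):
    "shift along tool axes from cmd/measured pose to target, turn in deg"
    s=sensors.read_state(); p=np.array(s['eef_pos'] if cmd is None else cmd[:3],float)
    R0=R.from_euler('xyz',s['tool_rot'] if cmd is None else [np.pi,0,cmd[3]])
    sh=R0.inv().apply(np.asarray(target,float)-p)
    tv=(R0.inv()*R.from_euler('xyz',[np.pi,0,yaw])).as_rotvec(degrees=True) if yaw is not None else 0
    print('shift',np.round(sh,1),'turn',np.round(tv,2))
E
python3 - <<'E'
from h import *
import pickle
rel([452.5,-337,170],np.deg2rad(-104))
im=pickle.load(open('i0.pkl','rb'))['top']; print(onz(im,[[317.8,232.6]],52))
E
```

```text
shift [-157.7 -276.8   60.8] turn [3.000e-02 1.000e-01 3.794e+01]
[[546.45478416  25.06766022  52.        ]]
```

Call:
arm_command:
  rows:
    - [[-158, -277, 60, 0, 0, 38], [-158, -277, 60, 0, 0, 38], [-158, -277, 60, 0, 0, 38], [-158, -277, 60, 0, 0, 38], [-158, -277, 60, 0, 0, 38], [-158, -277, 60, 0, 0, 38], [-158, -277, 60, 0, 0, 38], [-158, -277, 60, 0, 0, 38], [-158, -277, 60, 0, 0, 38], [-158, -277, 60, 0, 0, 38], [-158, -277, 60, 0, 0, 38], [-158, -277, 60, 0, 0, 38], [-158, -277, 60, 0, 0, 38]]
  claw: 0.7

```text
clock: 1.18
eef_pos: [451.7, -338.9, 171.5]
tool_rot: [-3.142, -0.001, -1.819]
force: [-0.1, -0.3, 0.5]
width: 72.6
```

Run:
```python
from h import *
s=sensors.read_state(); print(s['eef_pos'],s['tool_rot'],s['width'],s['clock'],s['force'],ctrl.pinch_z)
rel([452.5,-337,32],np.deg2rad(-104))
for n in('top','side'):save(get_image(n),n+'1')
```

```text
[ 451.73159933 -338.93718245  171.54545558] [-3.14152968e+00 -8.45910608e-04 -1.81917359e+00] 72.56336266142036 1.1833 [-0.14383113 -0.32836392  0.52689826] -18.700000000000003
shift [ -2.2  -0.3 139.5] turn [-0.   -0.05 -0.23]
```

View pics/side1.png

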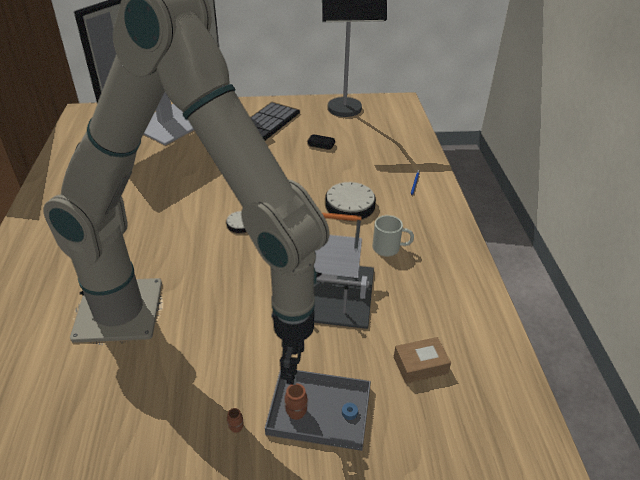

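The fingertips (291,380) are above the jar (296,400), so I'm descending.

Call:
arm_command:
  rows:
    - [[-2, 0, 25, 0, 0, 0], [-2, 0, 50, 0, 0, 0], [-2, 0, 70, 0, 0, 0], [-2, 0, 85, 0, 0, 0], [-2, 0, 100, 0, 0, 0], [-2, 0, 112, 0, 0, 0], [-2, 0, 124, 0, 0, 0], [-2, 0, 132, 0, 0, 0], [-2, 0, 139, 0, 0, 0], [-2, 0, 139, 0, 0, 0], [-2, 0, 139, 0, 0, 0]]

```text
clock: 2.2
eef_pos: [453.4, -335.4, 32.3]
tool_rot: [-3.142, 0.0, -1.816]
force: [-0.3, 0.1, -0.2]
width: 72.6
```

Run:
```python
from h import *
s=sensors.read_state(); print(s['eef_pos'],s['width'],s['clock'],s['force'])
for n in('top','side'):
  im=get_image(n);save(im,n+'2')
a=cv2.imread('pics/side2.png')[340:460,230:390]; b=cv2.imread('pics/top2.png')[200:320,400:560]
cv2.imwrite('pics/c2.png',cv2.resize(np.hstack([a,b]),None,fx=2.5,fy=2.5,interpolation=2))
```

```text
[ 453.35866735 -335.43647492   32.31472794] 72.63865454572033 2.2 [-0.28024324  0.0554176  -0.15808204]
```

View pics/c2.png

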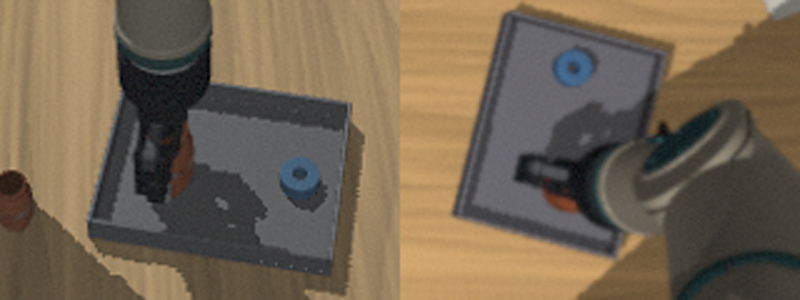

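The fingers straddle the jar along the tray's y, with the jar showing on opposite sides of the near and far finger in the two views. Next I close.

Call:
arm_command:
  rows:
    - [[0, 0, 0, 0, 0, 0], [0, 0, 0, 0, 0, 0], [0, 0, 0, 0, 0, 0], [0, 0, 0, 0, 0, 0], [0, 0, 0, 0, 0, 0], [0, 0, 0, 0, 0, 0], [0, 0, 0, 0, 0, 0], [0, 0, 0, 0, 0, 0], [0, 0, 0, 0, 0, 0], [0, 0, 0, 0, 0, 0]]
  claw: -1

```text
clock: 3.13
eef_pos: [453.8, -335.7, 33.4]
tool_rot: [-3.14, -0.0, -1.816]
force: [-0.4, 1.0, 5.0]
width: 47.9
```

Call:
arm_command:
  rows:
    - [[0, 0, -10, 0, 0, 0], [0, 0, -25, 0, 0, 0], [0, 0, -45, 0, 0, 0], [0, 0, -70, 0, 0, 0], [0, 0, -95, 0, 0, 0], [0, 0, -120, 0, 0, 0], [0, 0, -145, 0, 0, 0], [0, 0, -170, 0, 0, 0], [0, 0, -190, 0, 0, 0], [0, 0, -205, 0, 0, 0], [0, 0, -213, 0, 0, 0], [0, 0, -213, 0, 0, 0], [0, 0, -213, 0, 0, 0]]

```text
clock: 4.22
eef_pos: [453.1, -335.1, 245.3]
tool_rot: [3.142, 0.0, -1.816]
force: [0.6, 0.7, -2.5]
width: 48.5
```

Run:
```python
from h import *
s=sensors.read_state(); print(s['eef_pos'],s['tool_rot'],s['width'],s['clock'],s['force'])
rel([468,319,245],np.deg2rad(-104))
for n in('top','side'):
  im=get_image(n);save(im,n+'3')
```

```text
[ 453.08817134 -335.05238219  245.25907131] [ 3.14154315e+00  2.23452691e-04 -1.81613229e+00] 48.49861571106011 4.2167 [ 0.64240968  0.74971639 -2.45353085]
shift [-6.381e+02  1.444e+02  4.000e-01] turn [ 0.    0.01 -0.06]
```

View pics/side3.png

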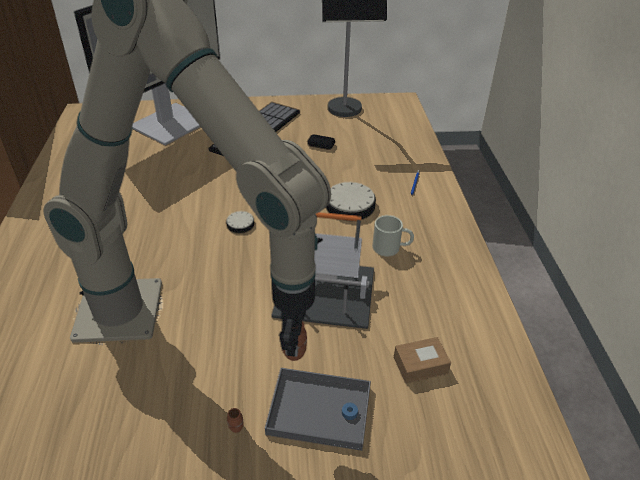

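The jar is in the grip at (297,340) and clear of the tray. Now the carry across.

Call:
arm_command:
  rows:
    - [[-15, 3, 0, 0, 0, 0], [-40, 9, 0, 0, 0, 0], [-75, 17, 0, 0, 0, 0], [-112, 25, 0, 0, 0, 0], [-150, 34, 0, 0, 0, 0], [-188, 43, 0, 0, 0, 0], [-226, 51, 0, 0, 0, 0], [-264, 60, 0, 0, 0, 0], [-302, 68, 0, 0, 0, 0], [-340, 77, 0, 0, 0, 0], [-378, 86, 0, 0, 0, 0], [-416, 94, 0, 0, 0, 0], [-454, 103, 0, 0, 0, 0], [-492, 111, 0, 0, 0, 0], [-530, 120, 0, 0, 0, 0], [-568, 128, 0, 0, 0, 0], [-600, 136, 0, 0, 0, 0], [-622, 141, 0, 0, 0, 0], [-634, 143, 0, 0, 0, 0], [-638, 144, 0, 0, 0, 0]]

```text
clock: 5.98
eef_pos: [467.8, 320.5, 244.0]
tool_rot: [3.14, -0.001, -1.813]
force: [0.5, -0.2, -2.0]
width: 48.1
```

Call:
arm_command:
  rows:
    - [[0, 0, 0, 0, 0, 0], [0, 0, 0, 0, 0, 0], [0, 0, 0, 0, 0, 0]]

```text
clock: 6.23
eef_pos: [469.1, 316.0, 245.2]
tool_rot: [-3.141, -0.002, -1.819]
force: [-0.0, 0.3, -0.9]
width: 48.0
```

Run:
```python
from h import *
s=sensors.read_state(); print(s['eef_pos'],s['tool_rot'],s['width'],s['clock'],s['force'])
rel([468,319,59],np.deg2rad(-104))
for n in('top','side'):
  im=get_image(n);save(im,n+'4')
```

```text
[469.13625104 315.99551471 245.20245437] [-3.14145293e+00 -1.59998708e-03 -1.81935801e+00] 48.01830287572701 6.2333 [-0.03922372  0.25421661 -0.91794242]
shift [ -2.9   1.9 186.2] turn [-0.01 -0.09 -0.24]
```

View pics/side4.png

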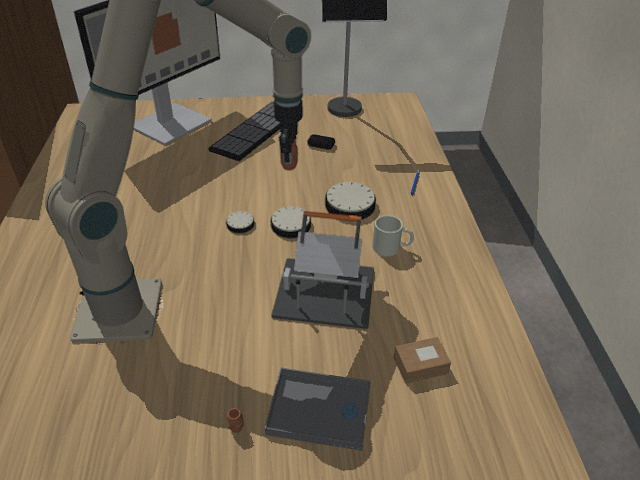

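View pics/top4.png

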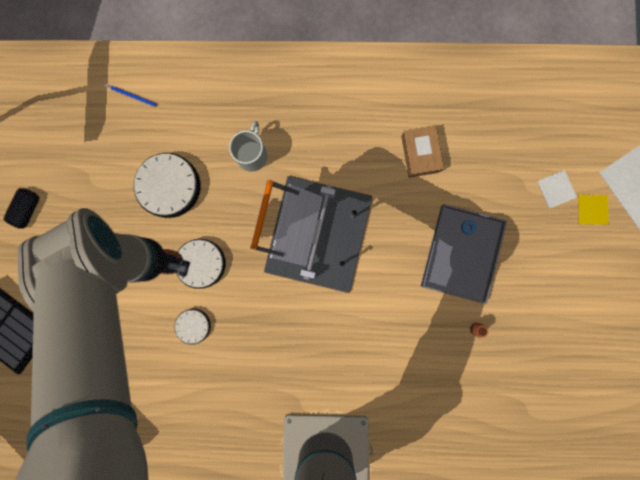

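Call:
arm_command:
  rows:
    - [[-1, 1, 20, 0, 0, 0], [-2, 1, 50, 0, 0, 0], [-2, 1, 80, 0, 0, 0], [-2, 1, 110, 0, 0, 0], [-2, 1, 135, 0, 0, 0], [-2, 1, 155, 0, 0, 0], [-2, 1, 168, 0, 0, 0], [-2, 1, 175, 0, 0, 0], [-2, 1, 179, 0, 0, 0], [-2, 1, 180, 0, 0, 0], [-2, 1, 180, 0, 0, 0], [-2, 1, 180, 0, 0, 0]]

```text
clock: 7.33
eef_pos: [468.9, 321.0, 66.3]
tool_rot: [-3.14, 0.001, -1.817]
force: [0.5, 0.4, -1.2]
width: 48.1
```

Call:
arm_command:
  rows:
    - [[0, 0, 1, 0, 0, 0], [0, 0, 2, 0, 0, 0], [0, 0, 3, 0, 0, 0], [0, 0, 3, 0, 0, 0]]

```text
clock: 7.67
eef_pos: [468.1, 320.7, 62.4]
tool_rot: [-3.142, 0.0, -1.816]
force: [0.6, 0.3, -1.1]
width: 48.1
```

Run:
```python
from h import *
s=sensors.read_state(); print(s['eef_pos'],s['tool_rot'],s['width'],s['clock'],s['force'])
for n in('top','side'):
  im=get_image(n);save(im,n+'5')
a=cv2.imread('pics/side5.png')[130:260,220:380]; b=cv2.imread('pics/top5.png')[200:330,120:280]
cv2.imwrite('pics/c5.png',cv2.resize(np.hstack([a,b]),None,fx=2.5,fy=2.5,interpolation=2))
```

```text
[468.13109304 320.74708786  62.38584429] [-3.14154568e+00  8.02614773e-05 -1.81608798e+00] 48.091444851709404 7.6667 [ 0.55089851  0.28259942 -1.05863885]
```

View pics/c5.png

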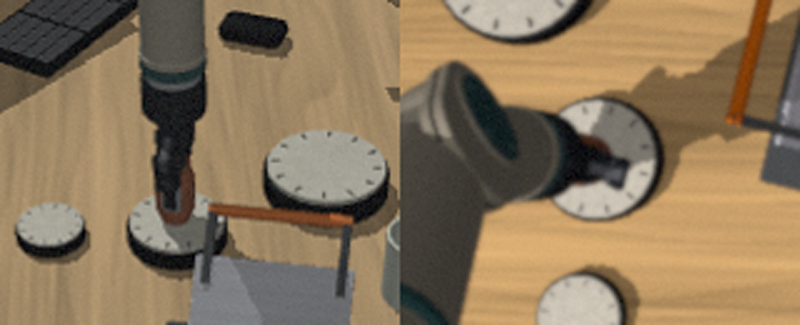

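The jar is over the middle of the plinth and just above it. I'll lower slowly and watch the force.

Call:
arm_command:
  rows:
    - [[0, 0, 1, 0, 0, 0], [0, 0, 1.5, 0, 0, 0], [0, 0, 2, 0, 0, 0], [0, 0, 2, 0, 0, 0]]

```text
clock: 8.1
eef_pos: [468.1, 320.6, 60.2]
tool_rot: [3.141, -0.0, -1.816]
force: [-0.2, -0.5, -2.2]
width: 48.0
```

Call:
arm_command:
  rows:
    - [[0, 0, 0.5, 0, 0, 0], [0, 0, 1, 0, 0, 0], [0, 0, 1, 0, 0, 0]]

```text
clock: 8.35
eef_pos: [468.2, 320.7, 59.4]
tool_rot: [-3.142, 0.0, -1.816]
force: [-0.1, -0.3, -0.5]
width: 48.1
```

Call:
arm_command:
  rows:
    - [[0, 0, 0.5, 0, 0, 0], [0, 0, 1, 0, 0, 0], [0, 0, 1, 0, 0, 0]]

```text
clock: 8.6
eef_pos: [468.3, 320.7, 59.3]
tool_rot: [-3.141, 0.0, -1.816]
force: [-1.7, -0.9, 8.0]
width: 47.9
```

Call:
arm_command:
  rows:
    - [[0, 0, 0.5, 0, 0, 0], [0, 0, 1, 0, 0, 0], [0, 0, 1, 0, 0, 0]]

```text
clock: 8.85
eef_pos: [468.3, 320.7, 59.3]
tool_rot: [-3.141, 0.001, -1.816]
force: [-3.4, -1.9, 16.2]
width: 48.2
```

Contact came at TCP z 59.3. I'll back off the push and release.

Call:
arm_command:
  rows:
    - [[0, 0, -0.5, 0, 0, 0], [0, 0, -1.5, 0, 0, 0], [0, 0, -1.5, 0, 0, 0]]

```text
clock: 9.1
eef_pos: [468.5, 320.9, 59.4]
tool_rot: [-3.141, 0.001, -1.816]
force: [-1.2, -0.9, 6.4]
width: 47.8
```

Call:
arm_command:
  rows:
    - [[0, 0, 0, 0, 0, 0], [0, 0, 0, 0, 0, 0], [0, 0, 0, 0, 0, 0], [0, 0, 0, 0, 0, 0], [0, 0, 0, 0, 0, 0], [0, 0, 0, 0, 0, 0], [0, 0, 0, 0, 0, 0], [0, 0, 0, 0, 0, 0], [0, 0, 0, 0, 0, 0], [0, 0, 0, 0, 0, 0]]
  claw: 0.8

```text
clock: 9.93
eef_pos: [468.2, 320.7, 58.8]
tool_rot: [-3.142, -0.0, -1.816]
force: [0.3, 0.1, 0.1]
width: 76.9
```

Call:
arm_command:
  rows:
    - [[0, 0, -5, 0, 0, 0], [0, 0, -15, 0, 0, 0], [0, 0, -30, 0, 0, 0], [0, 0, -50, 0, 0, 0], [0, 0, -75, 0, 0, 0], [0, 0, -105, 0, 0, 0], [0, 0, -135, 0, 0, 0], [0, 0, -165, 0, 0, 0], [0, 0, -180, 0, 0, 0], [0, 0, -185, 0, 0, 0], [0, 0, -185, 0, 0, 0]]

```text
clock: 10.85
eef_pos: [468.8, 321.1, 245.8]
tool_rot: [-3.139, 0.003, -1.816]
force: [-0.0, -0.0, -0.5]
width: 77.1
```

Run:
```python
from h import *
s=sensors.read_state(); print(s['eef_pos'],s['tool_rot'],s['width'],s['clock'],s['force'])
rel([574.5,145,215],np.deg2rad(-102.6))
for n in('top','side'):
  im=get_image(n);save(im,n+'6')
a=cv2.imread('pics/side6.png')[130:260,220:380]; b=cv2.imread('pics/top6.png')[200:330,120:280]
cv2.imwrite('pics/c6.png',cv2.resize(np.hstack([a,b]),None,fx=2.5,fy=2.5,interpolation=2))
```

```text
[468.80038271 321.1261246  245.81271061] [-3.13939901e+00  2.90803216e-03 -1.81625955e+00] 77.14403807723903 10.85 [-0.01331291 -0.00717594 -0.50565201]
shift [ 145.3 -145.3   30.7] turn [-0.13  0.17 -1.46]
```

View pics/c6.png

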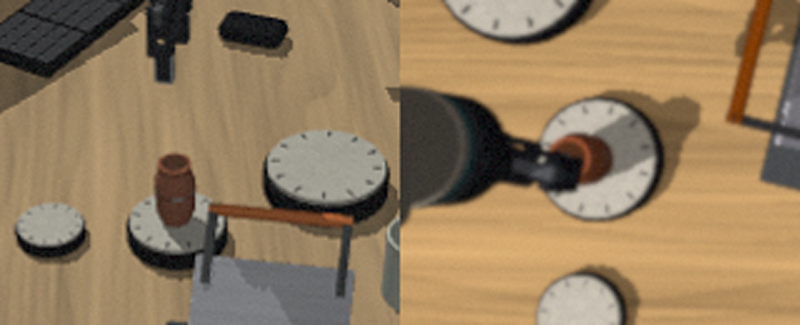

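The jar stands upright and free on the plinth. Next I go above the bar.

Call:
arm_command:
  rows:
    - [[10, -10, 2, 0, 0, -0.2], [35, -35, 8, 0, 0, -0.5], [60, -60, 13, 0, 0, -1], [85, -85, 18, 0, 0, -1.4], [110, -110, 24, 0, 0, -1.4], [130, -130, 28, 0, 0, -1.4], [142, -142, 30, 0, 0, -1.4], [145, -145, 30, 0, 0, -1.4], [145, -145, 30, 0, 0, -1.4], [145, -145, 30, 0, 0, -1.4], [145, -145, 30, 0, 0, -1.4]]
  claw: 0.4

```text
clock: 11.87
eef_pos: [572.4, 147.1, 213.4]
tool_rot: [3.14, 0.001, -1.789]
force: [1.6, -0.1, -0.0]
width: 59.8
```

Run:
```python
from h import *
s=sensors.read_state(); print(s['eef_pos'],s['tool_rot'],s['width'],s['clock'],s['force'])
rel([574.5,145,150],np.deg2rad(-102.6))
for n in('top','side'):
  im=get_image(n);save(im,n+'7')
# jar check
im=get_image('top');vv,uu=np.mgrid[235:295,170:235]
J=dep(im,np.c_[uu.ravel(),vv.ravel()]); t=J[(J[:,2]>104)&(J[:,2]<126)]; print('jar rim',len(t),t.mean(0),cv2.minEnclosingCircle(t[:,:2].astype(np.float32)))
a=cv2.imread('pics/side7.png')[120:280,240:440]; b=cv2.imread('pics/top7.png')[150:310,170:370]
cv2.imwrite('pics/c7.png',cv2.resize(np.hstack([a,b]),None,fx=2,fy=2,interpolation=2))
```

```text
[572.44572575 147.10212423 213.38674739] [ 3.13991577e+00  7.45234026e-04 -1.78889953e+00] 59.84401337887879 11.8667 [ 1.64287165 -0.1341664  -0.01063666]
shift [ 1.7 -2.6 63.4] turn [0.1  0.04 0.1 ]
jar rim 0 [nan nan nan] ((0.0, 0.0), 0.0)<stdin>:8: RuntimeWarning: Mean of empty slice.
  ret = um.true_divide(
```

View pics/c7.png

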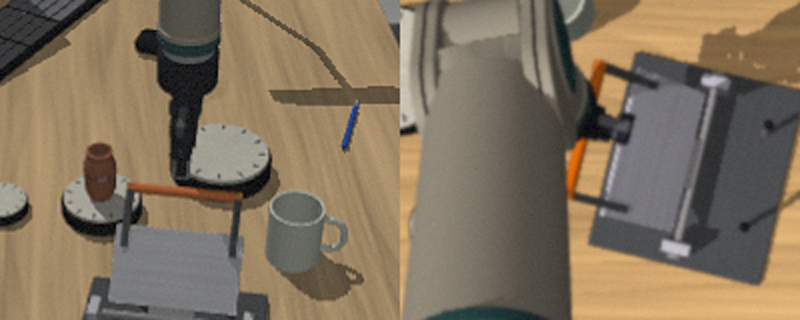

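The bar lies mid-gripper between the side arms. Now I descend with the jaws straddling it.

Call:
arm_command:
  rows:
    - [[2, -2, 8, 0, 0, 0], [2, -2, 20, 0, 0, 0], [2, -2, 32, 0, 0, 0], [2, -2, 44, 0, 0, 0], [2, -2, 54, 0, 0, 0], [2, -2, 60, 0, 0, 0], [2, -2, 63, 0, 0, 0], [2, -2, 63, 0, 0, 0], [2, -2, 63, 0, 0, 0]]

```text
clock: 12.77
eef_pos: [575.4, 142.5, 151.1]
tool_rot: [-3.141, 0.0, -1.792]
force: [-0.3, 0.3, 0.6]
width: 59.9
```

Run:
```python
from h import *
s=sensors.read_state(); print(s['eef_pos'],s['tool_rot'],s['width'],s['clock'],s['force'])
for n in('top','side'):
  im=get_image(n);save(im,n+'8')
a=cv2.imread('pics/side8.png')[150:280,280:420]; b=cv2.imread('pics/top8.png')[160:290,220:360]
cv2.imwrite('pics/c8.png',cv2.resize(np.hstack([a,b]),None,fx=2.8,fy=2.8,interpolation=2))
```

```text
[575.39200145 142.48019912 151.05049116] [-3.14111182e+00  2.34424145e-04 -1.79185808e+00] 59.888783228270256 12.7667 [-0.30019225  0.33027629  0.61549905]
```

View pics/c8.png

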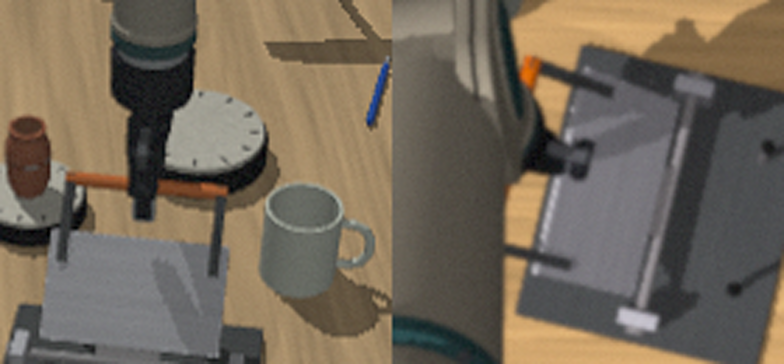

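The near finger is in the gap below the bar, mid-span. Closing.

Call:
arm_command:
  rows:
    - [[0, 0, 0, 0, 0, 0], [0, 0, 0, 0, 0, 0], [0, 0, 0, 0, 0, 0], [0, 0, 0, 0, 0, 0], [0, 0, 0, 0, 0, 0], [0, 0, 0, 0, 0, 0], [0, 0, 0, 0, 0, 0], [0, 0, 0, 0, 0, 0], [0, 0, 0, 0, 0, 0], [0, 0, 0, 0, 0, 0], [0, 0, 0, 0, 0, 0], [0, 0, 0, 0, 0, 0]]
  claw: -1

```text
clock: 13.87
eef_pos: [575.9, 144.0, 151.5]
tool_rot: [-3.14, 0.002, -1.791]
force: [2.1, 4.9, 3.9]
width: 12.1
```

Run:
```python
from h import *
s=sensors.read_state(); p=s['eef_pos'];print(p,s['tool_rot'],s['width'],s['clock'],s['force'])
n=np.array([.2185,.9758])
R_=R.from_euler('xyz',s['tool_rot'])
for a in np.arange(.8,-.001,-.08):
    # displacement along arc of radius 170
    h=170*(np.sin(a)-np.sin(.8)); v=170*(np.cos(a)-np.cos(.8))
    print(round(a,2),np.round(R_.inv().apply([n[0]*h,n[1]*h,v]),1))
```

```text
[575.89294762 143.98669046 151.45014464] [-3.14006303e+00  2.43366186e-03 -1.79095707e+00] 12.08390508036067 13.8667 [2.06701402 4.92830172 3.91689036]
0.8 [0. 0. 0.]
0.72 [ 9.8 -0.  -9.4]
0.64 [ 20.4  -0.  -18. ]
0.56 [ 31.6  -0.  -25.7]
0.48 [ 43.4  -0.  -32.5]
0.4 [ 55.7  -0.1 -38.3]
0.32 [ 68.4  -0.1 -43.1]
0.24 [ 81.4  -0.1 -46.9]
0.16 [ 94.7  -0.1 -49.6]
0.08 [ 1.082e+02 -1.000e-01 -5.130e+01]
0.0 [ 1.218e+02 -1.000e-01 -5.190e+01]
```

Call:
arm_command:
  rows:
    - [[4, 0, -4.5, 0, 0, 0], [9, 0, -9.5, 0, 0, 0], [14, 0, -14, 0, 0, 0], [19.5, 0, -18, 0, 0, 0], [25, 0, -22, 0, 0, 0], [30.5, 0, -25.7, 0, 0, 0], [36.5, 0, -29.2, 0, 0, 0], [42.5, 0, -32.5, 0, 0, 0], [48.5, 0, -35.5, 0, 0, 0], [54.5, 0, -38.3, 0, 0, 0], [54.5, 0, -38.3, 0, 0, 0], [54.5, 0, -38.3, 0, 0, 0]]

```text
clock: 14.87
eef_pos: [563.9, 89.9, 190.9]
tool_rot: [-3.14, 0.003, -1.792]
force: [1.1, 5.1, 8.0]
width: 12.1
```

Run:
```python
from h import *
s=sensors.read_state(); p=s['eef_pos'];print(p,s['tool_rot'],s['width'],s['clock'],s['force'])
for n in('top','side'):
  im=get_image(n);save(im,n+'9')
a=cv2.imread('pics/side9.png')[150:310,270:430]; b=cv2.imread('pics/top9.png')[160:320,220:380]
cv2.imwrite('pics/c9.png',cv2.resize(np.hstack([a,b]),None,fx=2.5,fy=2.5,interpolation=2))
```

```text
[563.87441597  89.86405634 190.87268072] [-3.13954400e+00  2.51207598e-03 -1.79209541e+00] 12.071342306943817 14.8667 [1.11733758 5.09215409 7.97049333]
```

View pics/c9.png

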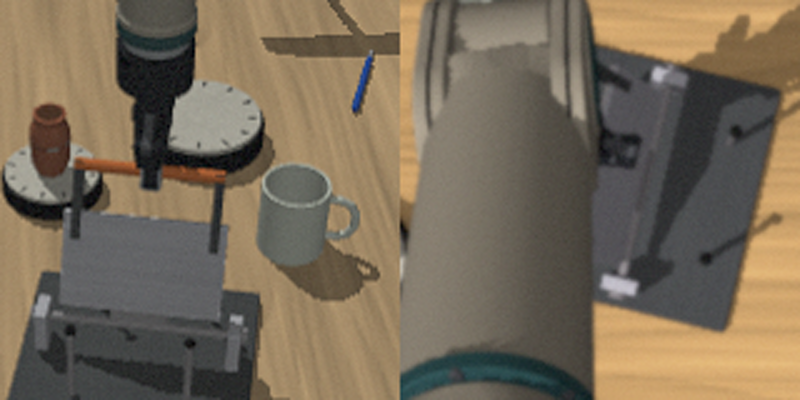

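The flap is following, with the grip at mid-bar and small forces. Continuing to upright.

Call:
arm_command:
  rows:
    - [[6, 0, -3, 0, 0, 0], [12.5, 0, -5.5, 0, 0, 0], [19, 0, -7.7, 0, 0, 0], [25.5, 0, -9.6, 0, 0, 0], [32, 0, -11, 0, 0, 0], [38.5, 0, -12.3, 0, 0, 0], [45, 0, -13.2, 0, 0, 0], [51.5, 0, -13.9, 0, 0, 0], [58, 0, -14.4, 0, 0, 0], [63, 0, -14.6, 0, 0, 0], [66, 0, -14.6, 0, 0, 0], [66, 0, -14.6, 0, 0, 0], [66, 0, -14.6, 0, 0, 0], [66, 0, -14.6, 0, 0, 0]]

```text
clock: 16.13
eef_pos: [549.2, 24.1, 205.2]
tool_rot: [-3.14, 0.001, -1.793]
force: [-0.0, 2.8, 10.7]
width: 11.8
```

Run:
```python
from h import *
import pickle
s=sensors.read_state(); p=s['eef_pos'];print(p,s['tool_rot'],s['width'],s['clock'],s['force'])
n=np.array([.2185,.9758]); print('along n from hinge',(p[:2]-[547.3,25.4])@n)
d={}
for k in('top','side'):
  im=get_image(k);save(im,k+'10'); d[k]=im
pickle.dump(d,open('i10.pkl','wb'))
im=d['side']; hsv=cv2.cvtColor(im['pixels'],cv2.COLOR_RGB2HSV).astype(int)
m=(hsv[...,0]<16)&(hsv[...,1]>140); m[:140]=0; m[260:]=0; m[:,:298]=0; m[:,380:]=0
ys,xs=np.nonzero(m); P=dep(im,np.c_[xs,ys]); o=abs(P[:,2]-223)<15; print('bar pts',o.sum(),P[o].mean(0), 'px',xs.min(),xs.max(),ys.min(),ys.max())
# line across the two views plane: bar centre at z=220 by rays
print(np.round(onz(im,np.c_[xs[o],ys[o]],221).mean(0),1))
Pb=onz(im,np.c_[xs[o],ys[o]],221)[:,:2]; print('along n by rays',((Pb-[547.3,25.4])@n).mean())
# panel points by depth: fit plane
vv,uu=np.mgrid[215:300,300:365]; Q=dep(im,np.c_[uu.ravel(),vv.ravel()])
h=(Q[:,:2]-[547.3,25.4])@n; o=(abs(h)<25)&(Q[:,2]>70)&(Q[:,2]<165); 
t=np.polyfit(Q[o,2]-50,h[o],1); print('panel n pts',o.sum(),'slope',t[0],'offset at hinge',t[1])
a=cv2.imread('pics/side10.png')[150:310,270:430]; b=cv2.imread('pics/top10.png')[160:320,220:380]
cv2.imwrite('pics/c10.png',cv2.resize(np.hstack([a,b]),None,fx=2.5,fy=2.5,interpolation=2))
```

```text
[549.21962545  24.11092775 205.2450623 ] [-3.13963088e+00  5.87477411e-04 -1.79288637e+00] 11.771355652195574 16.1333 [-0.03315602  2.79617591 10.70320125]
along n from hinge -0.8384385412911844
bar pts 236 [548.62808643  18.40081509 222.61172479] px 298 357 212 236
[548.8  20.3 221. ]
along n by rays -4.6297467542166295
panel n pts 1575 slope -0.014728456205838748 offset at hinge -4.369209334812212
```

View pics/c10.png

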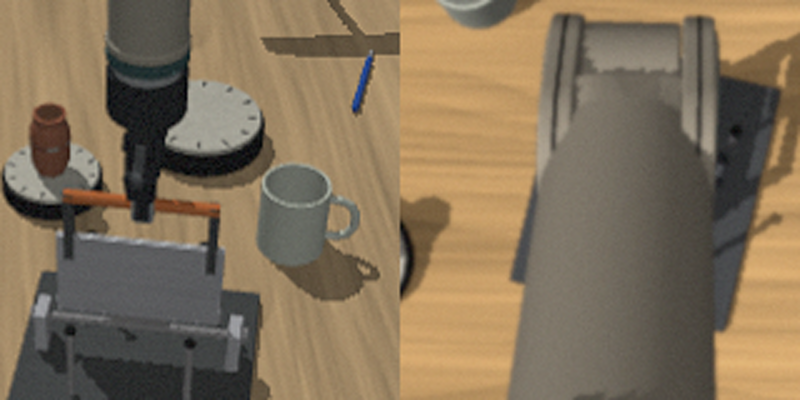

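The panel measures -0.015 rad from vertical by depth and -0.005 rad by the TCP. I'll ease the small downward push, trim by 1 mm and check that it stays still.

Call:
arm_command:
  rows:
    - [[-0.5, 0, -0.5, 0, 0, 0], [-1, 0, -1, 0, 0, 0], [-1, 0, -1, 0, 0, 0], [-1, 0, -1, 0, 0, 0], [-1, 0, -1, 0, 0, 0], [-1, 0, -1, 0, 0, 0], [-1, 0, -1, 0, 0, 0], [-1, 0, -1, 0, 0, 0], [-1, 0, -1, 0, 0, 0], [-1, 0, -1, 0, 0, 0], [-1, 0, -1, 0, 0, 0], [-1, 0, -1, 0, 0, 0]]

```text
clock: 17.23
eef_pos: [549.4, 25.3, 205.3]
tool_rot: [-3.14, 0.0, -1.792]
force: [1.4, 1.7, 6.4]
width: 11.6
```

Run:
```python
from h import *
s=sensors.read_state(); p=s['eef_pos'];print(p,np.abs(s['qd']).max(),s['width'],s['clock'],s['force'])
n=np.array([.2185,.9758]); print('along n',(p[:2]-[547.3,25.4])@n)
for i in range(2):
    im=get_image('side')
    vv,uu=np.mgrid[215:300,300:365]; Q=dep(im,np.c_[uu.ravel(),vv.ravel()])
    h=(Q[:,:2]-[547.3,25.4])@n; o=(abs(h)<25)&(Q[:,2]>70)&(Q[:,2]<165); print('slope',np.polyfit(Q[o,2]-50,h[o],1))
save(im,'side11')
# jar from side: rim points; compare to plinth
vv,uu=np.mgrid[180:235,272:305]; J=dep(im,np.c_[uu.ravel(),vv.ravel()])
t=J[(J[:,2]>105)&(J[:,2]<122)&(J[:,1]>285)]; print('rim',len(t),t.mean(0) if len(t) else '',cv2.minEnclosingCircle(t[:,:2].astype(np.float32)))
# whorl
hsv=cv2.cvtColor(im['pixels'],cv2.COLOR_RGB2HSV).astype(int); m=(abs(hsv[...,0]-105)<12)&(hsv[...,1]>100); m[:380]=0
ys,xs=np.nonzero(m); print('whorl',onz(im,[[xs.mean(),ys.mean()]],12))
```

```text
[549.44999317  25.33702717 205.27214999] 0.0005703854277380215 11.593537459612298 17.2333 [1.42823436 1.74950487 6.37352345]
along n 0.4083246235103653
slope [-0.00654836 -4.48397164]
slope [-0.00569254 -4.47376636]
rim 109 [466.26115472 313.69517106 111.97780511] ((465.9725646972656, 318.95770263671875), 24.477949142456055)
whorl [[ 570.23208681 -347.3901978    12.        ]]
```

View pics/side11.png

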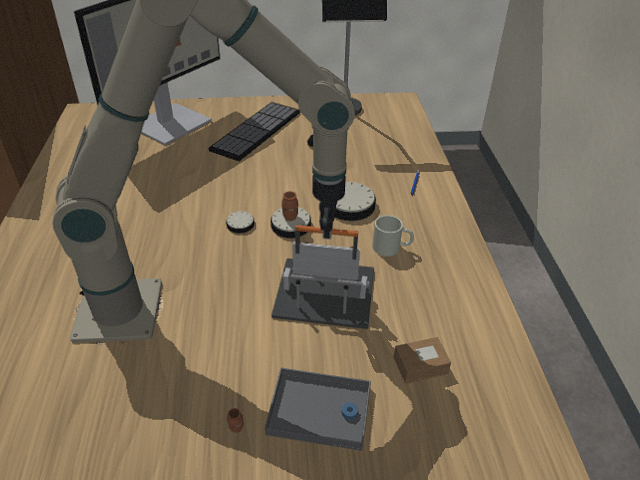

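The flap stands upright in the grip at about -0.006 rad. The jar (290,205) is upright and central, and the mug, carton and whorl are where they were. Handing in.

Run:
```python
from h import *
print(order.finish_job())
```

```text
the job is handed in; nothing more can be done
None
```

The jar stands upright and let go on the middle-sized plinth, and the flap is held straight up in the gripper by its orange bar. I handed the job in just after 17.2 s of the 61 s allowed; it reports no verdict.

**Jar:** its rim measures (466, 319) mm against the plinth centre at (468, 319). The mean of the visible rim points gave y = 314, but only part of the rim was in view; both are well inside 30 mm. An earlier top-view check of the jar failed because the arm was in the way.

**Flap:** the panel fit puts it about 0.006 rad from vertical, and the tool position about 0.002 rad, so both are well inside 0.06 rad. The arm was at rest, closed on the bar with a residual push of about 6 N. I could not read the grip force itself, but the gripper's fixed setting is about 60 N.

**Other things:** the whorl measured within about 2 mm of its first side-view position. The mug and carton look unmoved in the last picture; I did not re-measure them.

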